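# Refill the bottle lane and hold its rotary stop at the third click

## Task

Pick up the bottle that has fallen over on the worktop and stand it upright in the bottle lane, in the middle of the gap between the two standing bottles, and let go of it. Then grip the indexing knob at the lane's open end and turn it clockwise (seen from above), counting the clicks, to the third stop and no further, so that its gate arm closes the lane; finish while still gripping the knob there. Leave the two standing bottles standing in their places and do not disturb the timer, marker and tube lying about.

Things in the scene. Friction and masses are not known exactly. Their poses are not given: they have to be found in the camera images.
- bottle_fallen: Brown glass bottle with black screw cap, the only one lying on the worktop in front of the lane, cap roughly to the left (+y). Body 42 mm in diameter and straight up to 55 mm, shoulder to 70 mm, cap 26 mm in diameter from 66 to 89 mm; 50 to 110 g. Origin: centre of its underside; its z axis runs from underside to cap.
- bottle_left: Same kind of bottle (42 mm diameter, 89 mm tall), standing loose in the lane left (+y) of the gap, about 90 mm from the gap's middle. Origin: centre of its underside.
- bottle_right: Same kind of bottle, standing loose in the lane right (-y) of the gap, about 90 mm from the gap's middle. Origin: centre of its underside.
- lane_gap (a point): Middle of the gap, on the upper face of the lane's floor plate (6 mm above the worktop), on the lane's centre line. Its y axis runs along the lane (to the closed left end), x across it (away from the robot), z up. The channel is 60 mm wide between a near rail 14 mm high and a far rail 30 mm high (above the worktop, each 8 mm thick, 260 mm long). The lane is fixed to the worktop.
- index_knob (a joint): Angle of the indexing knob in rad, 0 at the home stop where it starts, growing clockwise seen from above. Stops (clicks, held by a spring plunger between pins) lie every 0.419 rad (24 degrees): 1st 0.419, 2nd 0.838, 3rd 1.257, then a 4th and 5th that are not wanted. It takes up to about 0.1 N m to leave a stop; past the midway it snaps forward into the next.
- knob_grip (a point): On the knob's vertical axis, 78 mm above the worktop, at the height to grip: a black bar 14 mm thick, 40 mm long, 56 to 88 mm above the worktop. Its axes are the lane's at home and turn with the knob; the bar lies along (-0.309, -0.951, 0) of them (18 degrees off the lane at home). Pins below the bar reach 54 mm. The axis is at x +0.030, y -0.160 in lane_gap's frame.
- gate_tip (a point): End of the steel gate arm that turns with the knob, parallel to the bar, 78 mm from the axis and 40 mm above the worktop. At the third stop it lies straight across the lane's open end, pointing to the robot side. The spring plunger's bracket stands 58 mm beyond the axis and is 60 mm high.
- timer: White kitchen-style timer, 62x66x20 mm, lying in front right; leave alone. Origin: centre of its underside.
- marker: Marker pen, 138 mm long, lying at the right; leave alone. Origin: centre of its underside.
- tube: Screw-cap tube, 113 mm long, 22 mm thick, lying in front left; leave alone. Origin: centre of its underside.

How it is judged:
On the way, in this order (a step that is already met when the one before it is completed fails the run):
1. the fallen bottle stands upright in the middle of the gap in the lane, let go (angle between bottle_fallen's own z axis and vertical below 0.08 rad and y of bottle_fallen in the frame of lane_gap between -0.03 and 0.03 m and x of bottle_fallen in the frame of lane_gap between -0.012 and 0.012 m and z of bottle_fallen in the frame of lane_gap between -0.004 and 0.005 m and contact force between the fingers and bottle_fallen below 0.1 N), for 0.3 s.
2. the knob rests at its third stop in the fingers' grip (value of joint index_knob between 1.137 and 1.377 rad and contact force between the fingers and index_knob above 2 N and distance between the grasp point and knob_grip below 0.03 m), for 0.3 s.
At the end, for the whole second after the job is handed in: Fallen bottle upright in the lane (0.08 rad; within 30 mm along, 12 mm across of the gap middle), not touched by the fingers; knob still at its third stop (1.257 +- 0.12 rad), bar gripped with over 2 N; both neighbours upright, within 25 mm of their places (all of step 1 and all of step 2 and velocity of joint index_knob between -0.1 and 0.1 rad/s and angle between each of bottle_left, bottle_right's own z axis and vertical below 0.08 rad and distance of each of bottle_left, bottle_right from where it was at the start of the episode below 0.025 m); the arm keeps its last pose, push and grip.
It fails at once if the knob is run past the third stop towards the fourth (value of joint index_knob above 1.5 rad).
It fails at once if a standing bottle is tipped over (angle between any of bottle_left, bottle_right's own z axis and vertical above 0.5 rad).
It fails at once if the timer is disturbed (distance of timer from where it was at the start of the episode above 0.03 m).
It fails at once if the marker is disturbed (distance of marker from where it was at the start of the episode above 0.03 m).
It fails at once if the screw-cap tube is disturbed (distance of tube from where it was at the start of the episode above 0.03 m).
It also fails if it takes over 61 s, if anything falls off the work surface, if the arm or the gripper's body presses on something with over 40 N, if the wrist force passes 120 N, or if a joint passes its speed limit or range.

## Robot

A 6-joint arm with a two-finger parallel gripper is mounted at the origin on a cart in front of the work surface, level with it; the furniture and walls round the work are solid. World frame = base frame: x ahead of the robot, y to its left, z up, the work surface at z = 0. Lengths are in m, angles in rad, forces in N, time in s.
With the tool pointing down it reaches from about 0.35 to 0.975 m from the base axis. Payload 7.1 kg.
Tool frame: the origin (TCP) lies midway between the tips of the shut fingers; the grasp point (between the pads) lies 19 mm behind it; z points along the fingers, y is the line along which they close (so a half turn about z gives the same grasp; the last joint's range is limited). The gripper opens to 88 mm and grips with 3 to 60 N. Pads are 20 mm wide; open, the fingers measure 115 mm over their backs; the gripper's body (75 mm by 178 mm) begins 61 mm behind the grasp point.
Start: joints at [1.169, 0.423, 1.63, -0, 1.089, -0.019], TCP at [0.233, 0.58, 0.223] pointing down, gripper open.
Joint ranges: [-3, 3], [-0.9, 2.11], [0.09, 2.58], [-1.31, 4.45], [0.11, 2.69], [-2.54, 2.54]. Speed limits (rad/s): [2.39, 2.39, 3.01, 3.14, 3.14, 3.14].

## Interface

Orientations are given as a unit quaternion [w, x, y, z].
In Python, from station import move_pose, movel, movej, command_gripper, wait, inverse_kinematics, read_camera, camera_info, MotionError, job_done, get_time, get_joint_pos, get_qvel, get_effort, get_tcp_pos, get_ee_rot, get_ft_force, get_ft_torque, get_grip_width, get_finger_force gives the robot as it stands. Calls block until the motion is done:
- move_pose(position, orientation): joint-space move of the TCP to a pose.
- movel(position, frame=None, v=0.15, until_force=None): straight line of the TCP; frame=None keeps the orientation; v is the mean speed in m/s. With until_force (N) it stops when the force on the tool has changed by that much, and returns True; else False.
- movej(angles): joint-space move.
- command_gripper(opening): opening from 0.0 (shut) to 1.0 (fully open); the grip force is fixed at half the most; returns when the fingers have stopped.
- wait(seconds).
- inverse_kinematics(position, orientation): joint angles nearest the present ones, or None.
- read_camera(name): name is "scene" or "top" or "wrist"; returns the picture (400x640x3 uint8, red, green, blue); there is no depth.
- camera_info(name): a dict with "intrinsics" (3x3 intrinsics, pixels), "dist" ([k1, k2, p1, p2, k3] as OpenCV has them; the pictures are not rectified), "T" (4x4, takes a point from camera to world coordinates); the wrist camera has in their place "tool_from_camera" (4x4, takes a point from camera to tool coordinates, whose origin is the TCP and whose axes are the flange's). Camera axes: x right, y up, looking along -z (the intrinsics and any distortion apply to the point x, -y, -z); pixel columns grow to the right and rows downward; lengths in m; the calibration is good to about 2 mm. A picture is of the moment at which its call begins: read the wrist's pose just before it. camera_info takes no time and is no camera call.
A pose or a line that the arm cannot do raises MotionError and nothing moves.
- job_done(): hands the job in; it is judged then, once.
Readings, each from a call of its own:
- get_time(): time.
- get_joint_pos(): joint angles.
- get_qvel(): joint speeds.
- get_effort(): joint torques, N m.
- get_tcp_pos(): TCP position.
- get_ee_rot(): TCP orientation.
- get_ft_force(): force on the tool from outside, world axes, zero at the start.
- get_ft_torque(): the same for the moment, N m.
- get_grip_width(): opening from 0.0 (shut) to 1.0 (fully open).
- get_finger_force(): force on a finger pad.
Only numpy, scipy, OpenCV 4.12 (cv2) and the standard library are available. Lean on these libraries where they do the work, as an engineer would, in place of code of your own. Each camera call takes 0.05 s, during which the arm holds its last target. There are 200 camera calls.

## Working session

There is one attempt and no reset: what is moved stays moved. The work goes in short steps, each a Python script; the robot and the scene stay as the last script left them, time stands still between calls to the robot, and variables do not carry over. Pictures are saved under pics/ and viewed, at most 12 in all, crops included, and the job is handed in when it is done.

```bash
ls; mkdir -p pics; python3 - <<'E'
from station import *
import cv2,numpy as np
np.set_printoptions(precision=4,suppress=True)
for n in("scene","top"):
    im=read_camera(n); cv2.imwrite(f"pics/{n}0.png",im[:,:,::-1])
for n in("scene","top","wrist"):
    print(n,camera_info(n))
print(get_tcp_pos(),get_ee_rot(),get_time())
E
```

```text
pics
scene {'intrinsics': array([[470.3201,   0.    , 324.9493],
       [  0.    , 470.3201, 192.4204],
       [  0.    ,   0.    ,   1.    ]]), 'dist': array([-0.0255,  0.    ,  0.    ,  0.    ,  0.    ]), 'T': array([[ 0.7914,  0.4516, -0.412 ,  0.0829],
       [-0.6112,  0.5958, -0.521 , -0.5647],
       [ 0.0102,  0.6641,  0.7475,  0.8966],
       [ 0.    ,  0.    ,  0.    ,  1.    ]])}
top {'intrinsics': array([[411.7589,   0.    , 315.4066],
       [  0.    , 411.7589, 201.5547],
       [  0.    ,   0.    ,   1.    ]]), 'dist': array([-0.0768,  0.    ,  0.    ,  0.    ,  0.    ]), 'T': array([[-0.0197,  0.9967, -0.0782,  0.4359],
       [-0.9998, -0.0195,  0.0032,  0.0334],
       [ 0.0017,  0.0783,  0.9969,  1.1191],
       [ 0.    ,  0.    ,  0.    ,  1.    ]])}
wrist {'intrinsics': array([[319.9799,   0.    , 319.4044],
       [  0.    , 319.9799, 199.5786],
       [  0.    ,   0.    ,   1.    ]]), 'dist': array([-0.0668,  0.    ,  0.    ,  0.    ,  0.    ]), 'tool_from_camera': array([[ 0.0002,  0.9645,  0.2642,  0.0722],
       [ 1.    , -0.0003,  0.0003,  0.0012],
       [ 0.0003,  0.2642, -0.9645, -0.1629],
       [ 0.    ,  0.    ,  0.    ,  1.    ]])}
[0.2332 0.5793 0.222 ] [-0.0001  0.1902  0.9817 -0.0007] 0.1
```

View pics/top0.png

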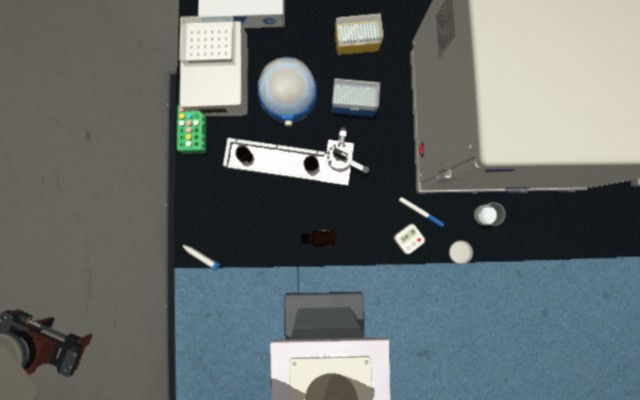

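View pics/scene0.png

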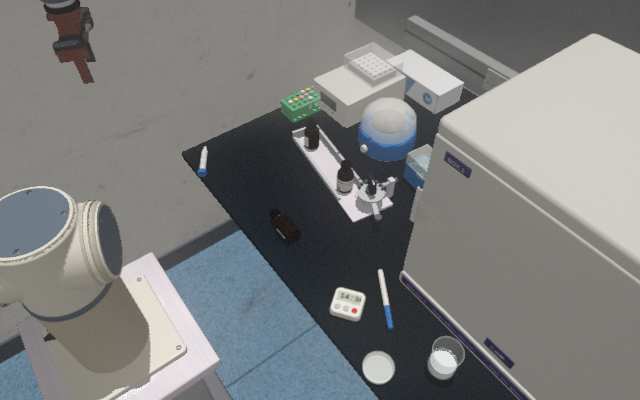

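The top view shows the fallen bottle at (320,238) with its cap to the left at (305,239). The lane runs from (225,155) to (352,175), with standing bottles at (244,155) and (311,164) and the knob at (341,154). The scene view agrees. Next I'll get rough positions and move the wrist camera in.

```bash
cat > h.py <<'E'
from station import *
import cv2, numpy as np
from scipy.spatial.transform import Rotation as R
np.set_printoptions(precision=4,suppress=True)
def quat(M):
    q=R.from_matrix(M).as_quat(); return [q[3],q[0],q[1],q[2]]
def mat(q): return R.from_quat([q[1],q[2],q[3],q[0]]).as_matrix()
def tool(z,y):
    "rotation matrix from approach direction and closing direction"
    z=np.array(z,float);z/=np.linalg.norm(z);y=np.array(y,float);y-=z*(y@z);y/=np.linalg.norm(y)
    return np.column_stack([np.cross(y,z),y,z])
def cam_T(n):
    i=camera_info(n)
    if n!="wrist": return i,np.array(i["T"])
    T=np.eye(4);T[:3,:3]=mat(get_ee_rot());T[:3,3]=get_tcp_pos()
    return i,T@np.array(i["tool_from_camera"])
def rays(i,T,px):
    p=cv2.undistortPoints(np.array(px,float).reshape(-1,1,2),i["intrinsics"],i["dist"]).reshape(-1,2)
    d=np.column_stack([p[:,0],-p[:,1],-np.ones(len(p))])@T[:3,:3].T
    return T[:3,3],d
def onplane(i,T,px,z):
    o,d=rays(i,T,px); return o+d*((z-o[2])/d[:,2])[:,None]
def meet(o1,d1,o2,d2):
    "midpoint of two rays and their miss distance"
    s=np.linalg.lstsq(np.column_stack([d1,-d2]),o2-o1,rcond=None)[0]
    a,b=o1+s[0]*d1,o2+s[1]*d2; return (a+b)/2,np.linalg.norm(a-b)
def shot(name):
    i,T=cam_T("wrist"); im=read_camera("wrist")[:,:,::-1].copy()
    cv2.imwrite(f"pics/{name}.png",im); np.savez(f"pics/{name}.npz",T=T); return im
def load(name):
    return camera_info("wrist"),np.load(f"pics/{name}.npz")["T"],cv2.imread(f"pics/{name}.png")
E
python3 - <<'E'
from h import *
i,T=cam_T("top")
print("fallen base,cap",onplane(i,T,[[334,238],[302,239]],.021))
print("bottles",onplane(i,T,[[244,155],[311,164]],.09))
print("knob",onplane(i,T,[[341,154]],.08), "tube,timer,marker",onplane(i,T,[[201,257],[409,239],[421,212]],.01))
# candidate looks: camera above a point
for p in([.42,.0,.25],[.42,.06,.25],[.5,.0,.25],[.5,.06,.25],[.5,.0,.3]):
    for y in([0,1,0],[0,-1,0]):
        print(p,y,inverse_kinematics(p,quat(tool([0,0,-1],y))))
E
```

```text
fallen base,cap [[ 0.4239 -0.0176  0.021 ]
 [ 0.4229  0.0675  0.021 ]]
bottles [[0.6386 0.2089 0.09  ]
 [0.612  0.0394 0.09  ]]
knob [[ 0.6381 -0.0378  0.08  ]] tube,timer,marker [[ 0.3792  0.3407  0.01  ]
 [ 0.4167 -0.2204  0.01  ]
 [ 0.4889 -0.2558  0.01  ]]
[0.42, 0.0, 0.25] [0, 1, 0] [-0.0283  0.0755  2.0312 -0.      1.0348 -1.5991]
[0.42, 0.0, 0.25] [0, -1, 0] [-0.0283  0.0755  2.0312 -0.      1.0348  1.5425]
[0.42, 0.06, 0.25] [0, 1, 0] [ 0.1138  0.0827  2.0232 -0.      1.0357 -1.457 ]
[0.42, 0.06, 0.25] [0, -1, 0] [ 0.1138  0.0827  2.0232 -0.      1.0357  1.6846]
[0.5, 0.0, 0.25] [0, 1, 0] [-0.0238  0.2044  1.8758 -0.      1.0614 -1.5946]
[0.5, 0.0, 0.25] [0, -1, 0] [-0.0238  0.2044  1.8758 -0.      1.0614  1.547 ]
[0.5, 0.06, 0.25] [0, 1, 0] [ 0.0958  0.21    1.8685 -0.      1.0631 -1.475 ]
[0.5, 0.06, 0.25] [0, -1, 0] [ 0.0958  0.21    1.8685 -0.      1.0631  1.6666]
[0.5, 0.0, 0.3] [0, 1, 0] [-0.0238  0.1481  1.8214 -0.      1.172  -1.5946]
[0.5, 0.0, 0.3] [0, -1, 0] [-0.0238  0.1481  1.8214 -0.      1.172   1.547 ]
```

```bash
python3 - <<'E'
from h import *
for k,y in(("w1",.12),("w2",0.0)):
    move_pose([.52,y,.27],quat(tool([0,0,-1],[0,1,0]))); wait(.2); shot(k)
print(get_time(),get_tcp_pos())
E
```

```text
3.1167 [0.5201 0.001  0.27  ]
```

View pics/w1.png

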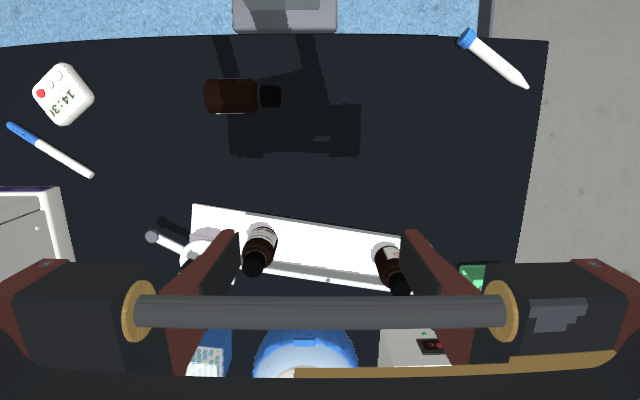

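View pics/w2.png

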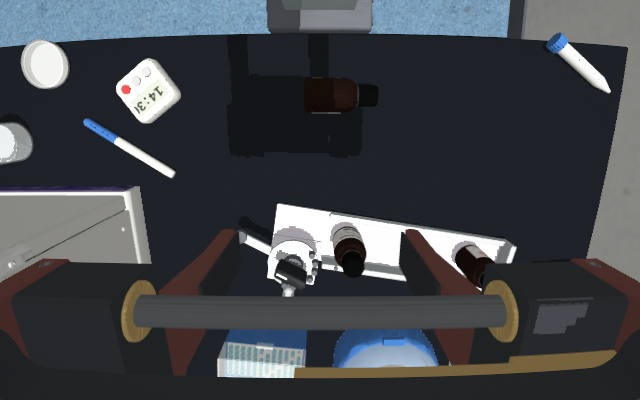

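w1 and w2 show the fallen bottle clearly: body (205..258, 80..113) and cap to x=281 in w1, body starting at x=304 and cap ending at 378 in w2. The fingers partly hide the lane, so I'll take two more views further out and segment the bottle in the same step.

```bash
python3 - <<'E'
from h import *
for k,y in(("w3",.03),("w4",.15)):
    move_pose([.68,y,.28],quat(tool([0,0,-1],[0,1,0]))); wait(.2); shot(k)
print(get_time())
for k in("w1","w2"):
    i,T,im=load(k); f=im.astype(int); b,g,r=f[...,0],f[...,1],f[...,2]
    m=((r>b+8)&(r>g+5)).astype(np.uint8); m[150:]=0; m[:60]=0
    m=cv2.morphologyEx(m,cv2.MORPH_OPEN,np.ones((3,3)))
    c=max(cv2.findContours(m,0,2)[0],key=cv2.contourArea)
    print(k,cv2.contourArea(c),cv2.boundingRect(c),cv2.minAreaRect(c))
a=cv2.imread("pics/w3.png");b=cv2.imread("pics/w4.png")
cv2.imwrite("pics/w34.png",np.vstack([a[0:270],b[0:270]]))
a=cv2.imread("pics/w1.png")[60:135,180:310];b=cv2.imread("pics/w2.png")[60:135,280:410]
cv2.imwrite("pics/fb.png",cv2.resize(np.clip(np.vstack([a,b]).astype(float)*2.5,0,255).astype(np.uint8),None,fx=4,fy=4,interpolation=0))
E
```

```text
4.8583
w1 1649.0 (204, 79, 54, 35) ((230.5, 96.0), (34.0, 53.0), 90.0)
w2 1588.5 (304, 79, 53, 33) ((330.0, 95.0), (32.0, 52.0), 90.0)
```

View pics/w34.png

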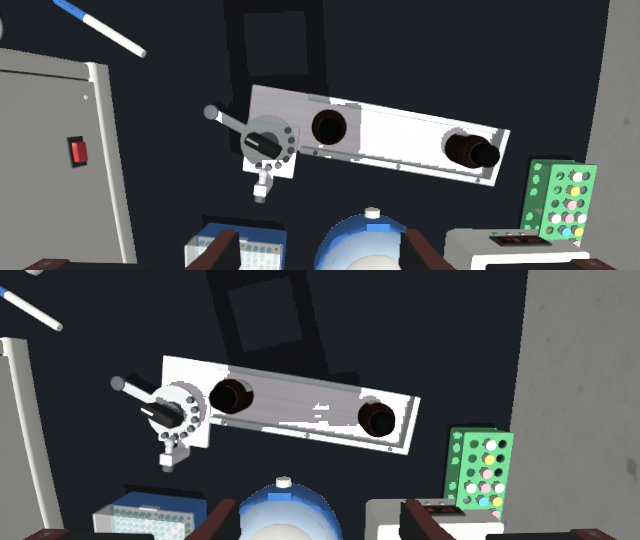

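View pics/fb.png

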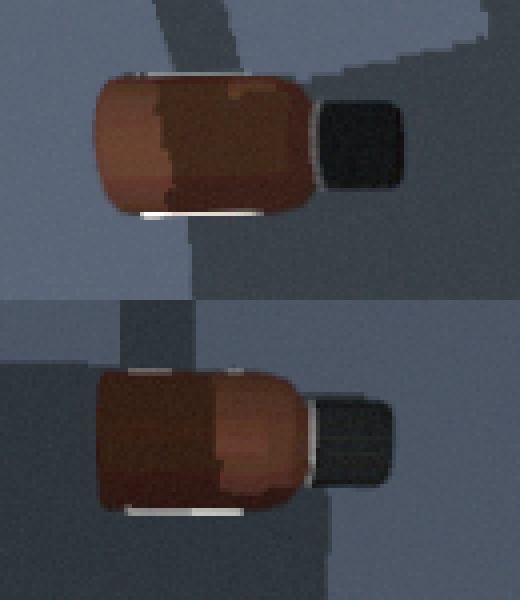

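In w3 and w4 both lane bottles, the lane corners, the knob bar and the gate arm are all unobstructed. The fallen bottle's axis lies level at row 96 in both w1 and w2. I'll zoom on the lane and compute the bottle's points.

```bash
python3 - <<'E'
from h import *
i,T1,_=load("w1");_,T2,_=load("w2");_,T3,a=load("w3");_,T4,b=load("w4")
def tri(Ta,pa,Tb,pb):
    o1,d1=rays(i,Ta,[pa]);o2,d2=rays(i,Tb,[pb]);return meet(o1,d1[0],o2,d2[0])
print("collar",tri(T1,(259.5,96),T2,(358,95.8)),"capend",tri(T1,(281,96.1),T2,(378.2,95.8)),"base",tri(T1,(203.7,96),T2,(304,96)))
L=[]
for k,im,T in(("w3",a,T3),("w4",b,T4)):
    hsv=cv2.cvtColor(im,cv2.COLOR_BGR2HSV)
    m=((hsv[...,2]>85)&(hsv[...,1]<60)).astype(np.uint8); m[:75]=0;m[200:]=0
    x0,x1=(240,515) if k=="w3" else (150,425); m[:,:x0]=0;m[:,x1:]=0
    m=cv2.morphologyEx(m,cv2.MORPH_CLOSE,np.ones((5,5)))
    c=max(cv2.findContours(m,0,1)[0],key=cv2.contourArea); h=cv2.convexHull(c)
    print(k,cv2.approxPolyDP(h,3,True).reshape(-1,2).tolist())
    # near-rail outer edge: first white row per column
    cols=np.arange(x0+30,x1-25); rows=np.array([np.argmax(m[:,u]) for u in cols]); 
    p=np.polyfit(cols,rows,1)
    for _ in range(3):
        e=abs(np.polyval(p,cols)-rows)<1.2; p=np.polyfit(cols[e],rows[e],1)
    P=onplane(i,T,[[x0+40,np.polyval(p,x0+40)],[x1-30,np.polyval(p,x1-30)]],.014)
    d=P[0]-P[1]; print("near edge",p,e.sum(),P,"dir",np.degrees(np.arctan2(-d[0],-d[1])))
def crop(im,x,y): return cv2.convertScaleAbs(cv2.resize(im[y:y+125,x:x+320],None,fx=2.4,fy=2.4,interpolation=0),alpha=1.6)
cv2.imwrite("pics/lane.png",np.vstack([crop(a,200,80),crop(b,110,80)]))
E
```

```text
collar (array([0.4285, 0.0487, 0.0284]), np.float64(4.5297647549313755e-05)) capend (array([0.4283, 0.0743, 0.0229]), np.float64(0.0004247191253056047)) base (array([ 0.4289, -0.0163,  0.0389]), np.float64(0.0012053947243895926))
w3 [[252, 85], [510, 131], [493, 186], [255, 199], [242, 169], [240, 122]]
near edge [ 0.1782 38.389 ] 220 [[ 0.5768 -0.0198  0.014 ]
 [ 0.621   0.2518  0.014 ]] dir 9.259746080388135
w4 [[150, 124], [166, 85], [420, 129], [407, 184], [163, 199], [150, 154]]
near edge [ 0.165  57.3072] 220 [[ 0.5769 -0.0177  0.014 ]
 [ 0.6209  0.2489  0.014 ]] dir 9.383391204171538
```

View pics/lane.png

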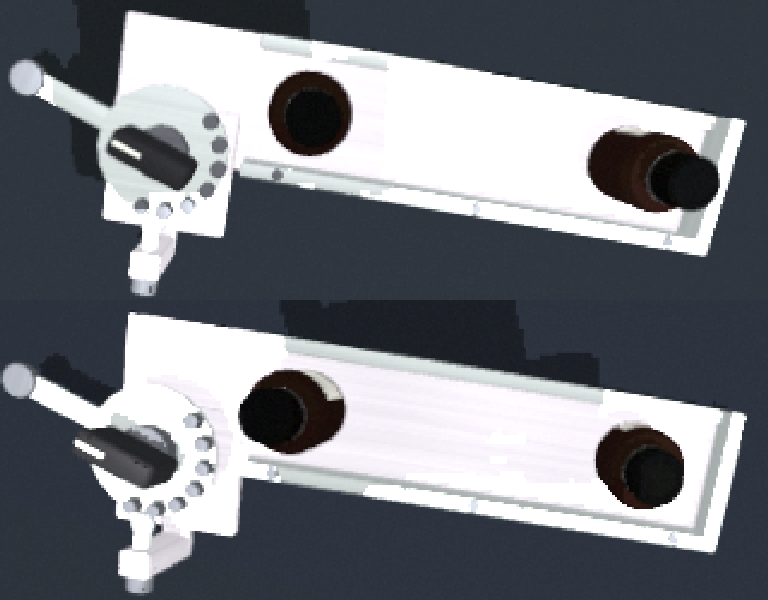

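```bash
python3 - <<'E'
from h import *
i,T3,a=load("w3");_,T4,b=load("w4")
def tri(pa,pb):
    o1,d1=rays(i,T3,[pa]);o2,d2=rays(i,T4,[pb]);return meet(o1,d1[0],o2,d2[0])
c=lambda x,y,x0:(x0+x/2.4,80+y/2.4)
R_,e1=tri(c(312,120,200),c(275,117,110)); L_,e2=tri(c(690,182,200),c(654,176,110))
tip,e3=tri(c(27,77,200),c(18,80,110)); nr,_=tri(c(127,11,200),c(130,13,110)); nl,_=tri(c(745,121,200),c(745,112,110))
t=np.radians(9.32); ly=np.array([np.sin(t),np.cos(t),0]); lx=np.array([np.cos(t),-np.sin(t),0])
print("R",R_,e1,"L",L_,e2,"dist",np.linalg.norm(L_-R_),"tip",tip,e3,"corners",nr,nl,np.linalg.norm(nl-nr))
mid=(R_+L_)/2
E=np.array([.5989,.1157,0]) # near-edge line midpoint
off=(mid-E)@lx; print("mid off line from near edge",off)
gap=mid+lx*(0.038-off); gap[2]=.006; print("gap",gap)
ax=gap+.03*lx-.16*ly; print("axis from gap",ax, "axis from tip",tip-.078*(-.309*lx-.951*ly))
# IK of pick and place candidates
base=np.array([.4286,-.0155,.021]); s0=np.array([1.26,.39,1.6,0,1,0])
for td in(30,40,50):
  q=np.radians(td)
  for sg in(1,-1):
    # pick: approach down and to -y, closing x
    z=[0,-np.sin(q),-np.cos(q)]; M=tool(z,[sg,0,0])
    g=base+[0,.036,.004]; p=g+.019*M[:,2]
    u=inverse_kinematics(p,quat(M))
    for az in(0,20,-20,40):
      # place: bottle z up; approach horizontal dir h (world), down component sin q
      h=R.from_euler("z",az,degrees=True).apply(lx); zz=h*np.cos(q)-np.array([0,0,np.sin(q)])
      # bottle axis rotates +y -> +z; closing axis x(world)*sg -> ?
      B=np.array([0,1,0.]); C=np.cross(B,[0,0,-1.]) # pick triad (bottle axis, side)
      Mp=np.column_stack([B,[0,0,-1],C]); Mq=np.column_stack([[0,0,1.],h,np.cross([0,0,1.],h)])
      M2=Mq@Mp.T@M
      g2=gap+[0,0,.036]+(Mq@Mp.T@[0,0,.004]); p2=g2+.019*M2[:,2]
      v=inverse_kinematics(p2,quat(M2)); v2=inverse_kinematics(p2+[0,0,.09],quat(M2))
      print(td,sg,az,"pick",u,"place",v,v2 is not None)
E
```

```text
R [0.6259 0.0426 0.0769] 0.0006947515126768189 L [0.6522 0.219  0.0916] 0.0005658409081976669 dist 0.1789472349659475 tip [ 0.606  -0.1008  0.0451] 0.00027918979520432285 corners [ 0.5711 -0.0565  0.0037] [0.6261 0.2774 0.0325] 0.3395714441629741
mid off line from near edge 0.03719131064627688
gap [0.6399 0.1307 0.006 ]
axis from gap [ 0.6436 -0.032   0.006 ] axis from tip [ 0.6418 -0.0315  0.0451]
30 1 0 pick [ 0.3433  0.6665  2.088  -0.7729  0.74    1.0156] place [ 0.3899  0.8633  2.1281  3.749   0.9215 -1.6695] True
30 1 20 pick [ 0.3433  0.6665  2.088  -0.7729  0.74    1.0156] place [ 0.1813  0.8657  2.1818  3.1362  0.953  -1.5702] True
30 1 -20 pick [ 0.3433  0.6665  2.088  -0.7729  0.74    1.0156] place [ 0.5262  0.8714  1.993   4.346   0.9256 -1.8703] False
30 1 40 pick [ 0.3433  0.6665  2.088  -0.7729  0.74    1.0156] place [-0.0278  0.8635  2.1364  2.5264  0.9293 -1.4765] True
30 -1 0 pick [ 0.3433  0.6665  2.088  -0.7729  0.74   -2.126 ] place [0.3899 0.8633 2.1281 3.749  0.9215 1.472 ] True
30 -1 20 pick [ 0.3433  0.6665  2.088  -0.7729  0.74   -2.126 ] place [0.1813 0.865
[... 1363 characters left out ...]
e [ 0.182   0.6946  2.0799  3.1329  0.331  -1.5659] True
50 1 -20 pick [ 0.4919  0.8208  1.9974 -0.8897  1.0535  1.2427] place None False
50 1 40 pick [ 0.4919  0.8208  1.9974 -0.8897  1.0535  1.2427] place [ 0.045   0.7017  2.0486  2.2247  0.3914 -1.0805] True
50 -1 0 pick [ 0.4919  0.8208  1.9974 -0.8897  1.0535 -1.8989] place [0.3189 0.7031 2.0428 4.0537 0.386  1.0768] False
50 -1 20 pick [ 0.4919  0.8208  1.9974 -0.8897  1.0535 -1.8989] place [0.182  0.6946 2.0799 3.1329 0.331  1.5757] True
50 -1 -20 pick [ 0.4919  0.8208  1.9974 -0.8897  1.0535 -1.8989] place None True
50 -1 40 pick [ 0.4919  0.8208  1.9974 -0.8897  1.0535 -1.8989] place [0.045  0.7017 2.0486 2.2247 0.3914 2.0611] False
```

Checks agree: the knob axis from the gap and from the gate tip match within 2 mm, the neighbours are 179 mm apart, and the bottle is 90 mm long. Now the pick: tilted 30° towards the underside, so the bottle can be stood up with the tool 30° below horizontal.

```bash
cat > geo.py <<'E'
from h import *
t=np.radians(9.32); ly=np.array([np.sin(t),np.cos(t),0]); lx=np.array([np.cos(t),-np.sin(t),0])
gap=np.array([.6399,.1307,.006]); axis=np.array([.643,-.032,0])
base=np.array([.4286,-.0155,.021]); q=np.radians(30)
M=tool([0,-np.sin(q),-np.cos(q)],[1,0,0]); pick=base+[0,.036,.004]+.019*M[:,2]
B=np.array([0,1,0.]);Mp=np.column_stack([B,[0,0,-1],np.cross(B,[0,0,-1.])])
Mq=np.column_stack([[0,0,1.],lx,np.cross([0,0,1.],lx)]); A=Mq@Mp.T
M2=A@M; place=gap+[0,0,.036]+A@[0,0,.004]+.019*M2[:,2]
E
python3 - <<'E'
from geo import *
command_gripper(.78)
move_pose(pick-.12*M[:,2],quat(M)); print(get_tcp_pos(),get_joint_pos())
movel(pick-.03*M[:,2],v=.1); print("hit",movel(pick,v=.05,until_force=6)); print(get_tcp_pos()-pick)
command_gripper(0); print("w",get_grip_width()*.088,get_finger_force(),get_ft_force())
movel(get_tcp_pos()+np.array([0,0,.02]),v=.05); print(get_grip_width()*.088,get_ft_force())
try: movel(pick+[.02,0,.24],v=.2)
except MotionError as e: print(e)
for dz in(.1,.15,.2):
    print(dz,inverse_kinematics(place+[0,0,dz],quat(M2)),inverse_kinematics(place+[0,0,dz]-.1*lx,quat(M2)))
print(get_joint_pos(),get_time(),get_grip_width()*.088,get_finger_force())
shot("g1")
E
```

```text
[0.4291 0.0712 0.1126] [ 0.4602  0.4691  2.0263 -0.5703  0.9784  0.8634]
hit False
[-0.     -0.0001 -0.0001]
w 0.04064735213339543 29.989303909242153 [-0.4922  0.5094  0.7281]
0.04020421327157116 [ 0.6905  0.1262 -1.8176]
0.1 [ 0.3899  0.6246  2.1646  3.8605  0.7617 -1.8364] [ 0.5431  0.5985  2.3288  3.9488  0.8909 -1.7491]
0.15 [ 0.3899  0.5068  2.1646  3.9539  0.6766 -1.9603] [ 0.5431  0.4537  2.3288  4.0464  0.7958 -1.8955]
0.2 [ 0.3899  0.3942  2.1523  4.0841  0.5965 -2.122 ] [ 0.5431  0.3146  2.3141  4.1826  0.7089 -2.0816]
[ 0.3292  0.2302  1.9613 -0.5342  1.1912  0.5915] 11.45 0.040731152440594436 29.990424402058125
```

Gripped at 40.6 mm and lifted. Next I'll swing the wrist round high, then lower the bottle into the gap and stop at contact.

```bash
python3 - <<'E'
from geo import *
j=inverse_kinematics(place+[0,0,.2],quat(M2)); movej(j)
print(get_tcp_pos()-place,get_joint_pos(),get_grip_width()*.088,get_time())
movel(place+[0,0,.06],v=.15); wait(.1)
shot("p1"); s=read_camera("scene"); cv2.imwrite("pics/s1.png",cv2.resize(s[90:270,230:470,::-1],None,fx=3,fy=3))
print(get_ft_force(),get_time())
E
```

```text
[0.0001 0.0001 0.2001] [ 0.3898  0.3941  2.1522  4.0839  0.5965 -2.1218] 0.04035404606680175 15.325
[-0.1159 -0.2116 -1.6155] 16.6083
```

View pics/s1.png

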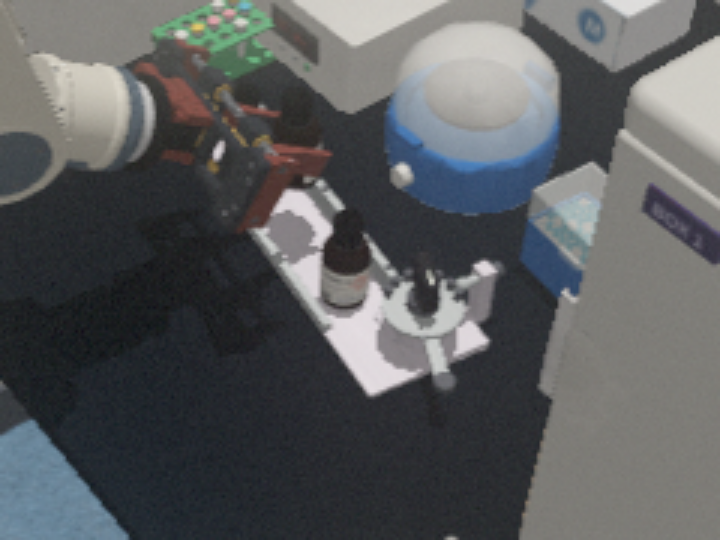

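The scene crop shows the bottle held upright at about (300,110) above the lane, with the right bottle standing at (345,260) and the knob at (430,300). Lowering now.

```bash
python3 - <<'E'
from geo import *
movel(place+[0,0,.012],v=.06); wait(.1); print(get_ft_force())
print("hit",movel(place-[0,0,.004],v=.02,until_force=3),get_tcp_pos()-place,get_ft_force(),get_ft_torque())
command_gripper(.62); wait(.2)
movel(get_tcp_pos()-.07*M2[:,2],v=.08)   # back out along the approach
movel(get_tcp_pos()+np.array([-.03,0,.12]),v=.2)
s=read_camera("scene"); cv2.imwrite("pics/s2.png",cv2.resize(s[90:270,230:470,::-1],None,fx=3,fy=3))
shot("p2"); print(get_time(),get_joint_pos(),get_finger_force())
E
```

```text
[-0.4421  0.6657 -0.8708]
hit True [ 0.0001 -0.      0.0019] [-1.3039  0.7113  3.0939] [ 0.0035  0.0307 -0.0135]
20.7583 [ 0.5138  0.4402  2.3188  4.0331  0.7711 -1.9148] 0.0
```

View pics/s2.png

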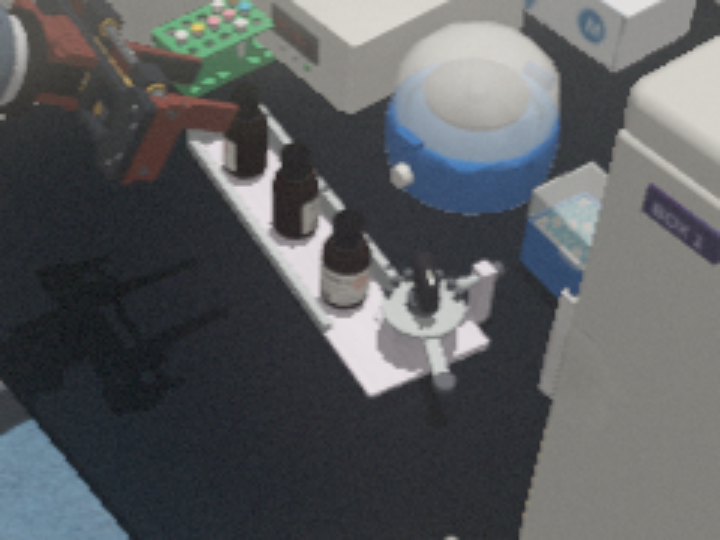

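The bottle stands between its neighbours at (296,200) in the crop, let go. Next I'll swing back to tool-down and look at the placed bottle and the knob from two places.

```bash
python3 - <<'E'
from geo import *
movej([.33,.23,1.96,-.53,1.19,.59])
for k,y in(("w5",-.03),("w6",.07)):
    move_pose([.56,y,.28],quat(tool([0,0,-1],-ly))); wait(.15); shot(k)
print(get_time(),get_joint_pos())
cv2.imwrite("pics/w56.png",np.vstack([cv2.convertScaleAbs(load(k)[2][:270],alpha=1.5) for k in("w5","w6")]))
E
```

```text
26.425 [ 0.1019  0.2714  1.7117 -0.0003  1.1587  1.8364]
```

View pics/w56.png

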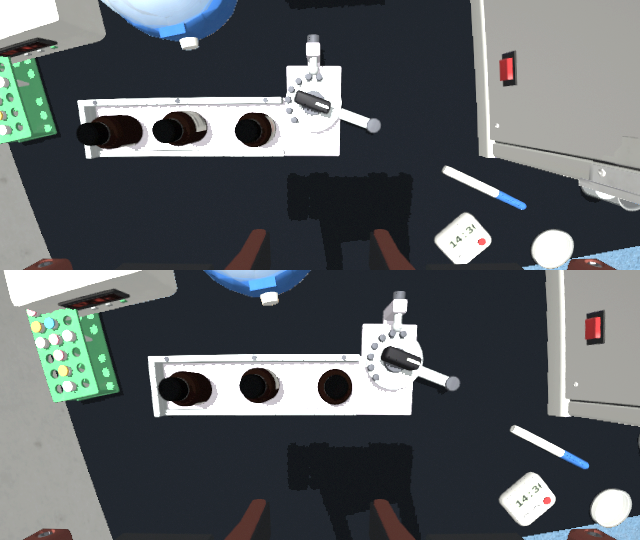

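w5 and w6 show three upright bottles in the lane (w6 caps at about (172,389), (255,386) and (335,386)) and the bar at (313,102) in w5 and (400,358) in w6. I'll measure the bar by its dark mask, and check the placed cap the same way.

```bash
python3 - <<'E'
from geo import *
i=camera_info("wrist"); res={}
for k,(x0,x1,y0,y1) in(("w5",(288,336,80,122)),("w6",(374,424,70,108))):
    _,T,im=load(k); v=im.max(2)
    m=np.zeros(v.shape,np.uint8); m[y0:y1,x0:x1]=(v[y0:y1,x0:x1]<75)
    m=cv2.morphologyEx(m,cv2.MORPH_CLOSE,np.ones((5,5)))   # fill the white pointer line
    m=cv2.morphologyEx(m,cv2.MORPH_OPEN,np.ones((5,5)))
    c=max(cv2.findContours(m,0,1)[0],key=cv2.contourArea); r=cv2.minAreaRect(c); bx=cv2.boxPoints(r)
    P=onplane(i,T,bx,.085); s=[P[(n+1)%4]-P[n] for n in range(2)]; l=max(s,key=np.linalg.norm)
    print(k,r,cv2.contourArea(c),[np.linalg.norm(e) for e in s],"dir in lane deg",np.degrees(np.arctan2(l@lx,l@ly)),"ctr",onplane(i,T,[r[0]],.085))
    res[k]=(T,r[0])
(Ta,pa),(Tb,pb)=res["w5"],res["w6"]
def tri(pa,pb):
    o1,d1=rays(i,Ta,[pa]);o2,d2=rays(i,Tb,[pb]); return meet(o1,d1[0],o2,d2[0])
print("bar",tri(pa,pb)); tip=tri((373.5,126),(452.5,113.5)); print("tip",tip,tip[0]-.078*(-.309*lx-.951*ly))
for n,a,b in(("placed",(166,131.5),(255,115.5)),("left",(92,134),(172,119)),("right",(250,129.5),(334,116))):
    P,e=tri(a,b); Q=[onplane(i,T,[u],.095)[0]-gap for T,u in((Ta,a),(Tb,b))]
    print(n,P,e,"lane x,y from each view at z=.095",[(w@lx,w@ly) for w in Q])
E
```

```text
w5 ((311.6000061035156, 102.69998931884766), (36.99864196777344, 15.495158195495605), 18.43494987487793) 454.0 [np.float64(0.01617341560261872), np.float64(0.03943696781104172)] dir in lane deg -162.2699157939899 ctr [[ 0.6421 -0.033   0.085 ]]
w6 ((402.0, 88.5), (23.0, 42.0), 90.0) 666.0 [np.float64(0.04510499278251221), np.float64(0.023839424892711784)] dir in lane deg 179.24887167863756 ctr [[ 0.6423 -0.0329  0.085 ]]
bar (array([ 0.6422, -0.033 ,  0.0848]), np.float64(0.0001786437751616573))
tip (array([ 0.6048, -0.1024,  0.0434]), np.float64(0.0006865941179307589)) [ 0.6406 -0.0331  0.0434]
placed [0.6391 0.1256 0.0985] 0.000947945355102868 lane x,y from each view at z=.095 [(np.float64(-0.0005848013361810047), np.float64(-0.0035492686424827774)), (np.float64(0.000515253879348322), np.float64(-0.004363971663616227))]
left [0.6523 0.2215 0.0818] 0.0005166313775728066 lane x,y from each view at z=.095 [(np.float64(-0.001986568368741646), np.float64(0.08198967774695616)), (np.float64(-0.0020669872542236328), np.float64(0.0856563119145253))]
right [0.6249 0.0427 0.0659] 0.00012373778464526455 lane x,y from each view at z=.095 [(np.float64(0.0008409859308046944), np.float64(-0.09549354471839724)), (np.float64(-0.0002468851308470212), np.float64(-0.08797110811176286))]
```

The placed bottle is within about 4 mm of the gap's middle. The bar is at (0.642, -0.033), height 0.085, at 17.7° to the lane against the stated 18°. Now gripping the bar and turning one click at a time.

```bash
python3 - <<'E'
from geo import *
c=np.array([.642,-.033,0]); y0=R.from_euler("z",72,degrees=True).apply(-ly); K=quat(tool([0,0,-1],y0))
move_pose(c+[0,0,.2],K); command_gripper(.48)
movel(c+[0,0,.1],v=.15); print("hit",movel(c+[0,0,.062],v=.05,until_force=6),get_tcp_pos(),get_joint_pos())
command_gripper(0); print("w",get_grip_width()*.088,get_finger_force(),get_ft_force(),get_ft_torque())
j=np.array(get_joint_pos())
for n in range(1,13):
    a=j.copy();a[5]+=n*1.257/12; movej(a)
    if n%4==0: wait(.3)
    print(n,round(get_joint_pos()[5]-j[5],3),"Tz",get_ft_torque()[2],"F",get_ft_force(),"t",get_time())
print(get_tcp_pos(),get_finger_force(),get_grip_width()*.088)
s=read_camera("scene"); cv2.imwrite("pics/s3.png",cv2.resize(s[90:270,230:470,::-1],None,fx=3,fy=3))
shot("w7")
E
```

```text
hit False [ 0.6422 -0.033   0.0622] [-0.0699  0.6525  1.6709 -0.      0.8178  0.4069]
w 0.014233507487500798 29.99916672706604 [ 4.0222 -2.9052 -2.3879] [-0.3804 -0.5132 -0.068 ]
1 0.102 Tz 0.03382400395467438 F [ 1.7448 -1.5359 -2.3125] t 30.675
2 0.205 Tz -0.054640090382745546 F [ 4.0128 -2.6097 -2.7303] t 30.925
3 0.31 Tz -0.1513084969679919 F [ 4.3352 -3.2449 -3.9093] t 31.175
4 0.414 Tz -0.16823091551690011 F [ 4.5613 -4.6145 -3.7068] t 31.725
5 0.519 Tz -0.058480114935565666 F [ 4.6818 -3.253  -3.7423] t 31.975
6 0.624 Tz -0.08452795684989214 F [ 4.564  -4.9233 -5.3787] t 32.225
7 0.729 Tz -0.17744438470139012 F [ 5.2663 -5.3696 -4.3669] t 32.475
8 0.833 Tz -0.0779900711742418 F [ 4.4541 -6.3957 -4.1637] t 33.025
9 0.938 Tz 0.003360587714771386 F [ 5.0083 -6.2913 -4.7691] t 33.275
10 1.043 Tz -0.09370726586341505 F [ 5.1066 -7.5827 -4.3484] t 33.525
11 1.148 Tz -0.13937344863646847 F [ 5.2944 -7.4489 -4.6387] t 33.775
12 1.252 Tz -0.12535069990834705 F [ 5.5498 -8.4211 -4.9114] t 34.325
[ 0.644  -0.0348  0.0623] 30.00165492296219 0.01404590410731721
```

View pics/s3.png

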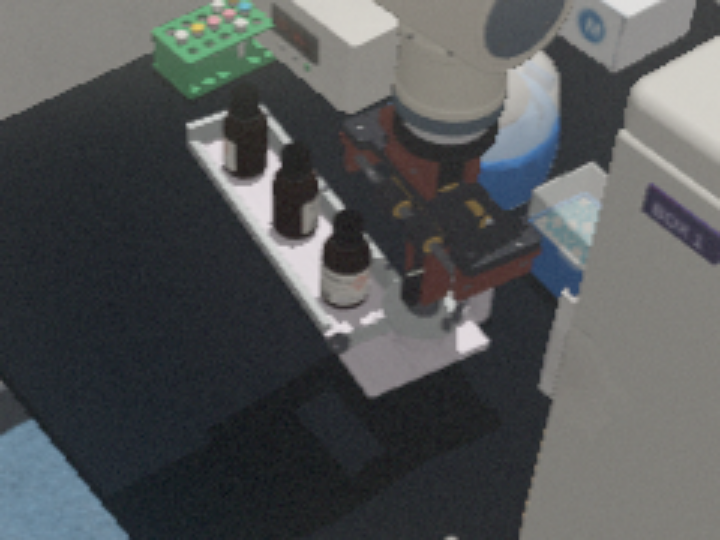

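The gate tip now lies at about (338,342) in the crop, across the lane's open end, and all three bottles are standing. I'll confirm the angle from the gate tip's position.

```bash
python3 - <<'E'
from geo import *
i,T=cam_T("scene"); P=onplane(i,T,[[230+338/3,90+342/3]],.042)[0]
d=P-np.array([.642,-.033,0]); print(P,"r",np.hypot(d@lx,d@ly),"knob angle",np.arctan2(.951,.309)-np.arctan2(-(d@ly),-(d@lx)))
im=load("w7")[2]; cv2.imwrite("pics/w7c.png",cv2.convertScaleAbs(im,alpha=1.4))
# repeat check on home picture
P=onplane(i,T,[[230+445/3,90+381/3]],.042)[0];d=P-np.array([.642,-.033,0]);print("home",P,np.arctan2(.951,.309)-np.arctan2(-(d@ly),-(d@lx)))
print(get_ft_torque(),get_effort(),get_finger_force(),get_time())
E
```

```text
[ 0.5651 -0.0238  0.042 ] r 0.07749900148133734 knob angle 1.2132566761913341
home [ 0.6062 -0.1047  0.042 ] -0.014210041904568982
[-1.2566 -0.5583 -0.1694] [  5.4343 -63.0507 -18.8662   1.5592   1.3801  -0.131 ] 30.00172734260559 34.425
```

View pics/w7c.png

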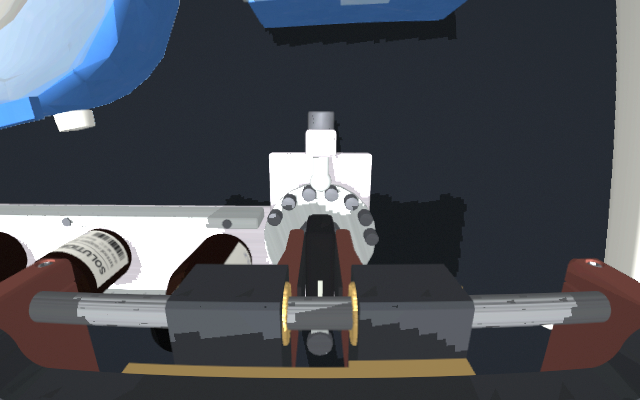

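The wrist view shows the bar held straight across the lane, with the plunger (320,185) midway between the pins at (309,193) and (331,193). The gate tip gives about 1.21–1.23 rad, which is inside the third-stop window, so I'll hand in.

```bash
python3 - <<'E'
from h import *
wait(.4); print(get_qvel(),get_finger_force(),get_time()); print(job_done())
E
```

```text
[ 0.0009 -0.0007  0.     -0.0007  0.0004  0.0009] 30.001636147499084 34.825
the job is handed in; nothing more can be done
None
```

I stood the fallen bottle upright about 4 mm from the gap's middle, turned the knob to its third stop (about 1.21–1.23 rad by the gate tip), and handed in at 34.8 s still gripping it with 30 N; the hand-in call returned no verdict.

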